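# Open the combination padlock of the quilting supply case and hold it up

## Task

The quilting supply case is secured by a combination padlock that lies in a cradle on its lid, with the shackle caught under a steel hook. Turn the dial clockwise until it clicks into its notch and the shackle pops out a little, pull the shackle fully open while the lock still lies in its cradle, then lift the open lock off the case, hold it still at least 10 cm above the lid, and finish while still holding it there; leave the thread cone, the bead jar and the wooden frame where they stand.

Things in the scene. Friction and masses are not known exactly. Their poses are not given: they have to be found in the camera images.
- case: Fixed aluminium supply case with grey lid, 194 (x) x 214 (y) x 60 mm high, its -x side towards the robot, turned by up to 35 degrees. Origin: centre of the underside; x, y along its sides, z up. On the lid (z = 60 mm) stands the dark steel cradle with the padlock.
- cradle (a point): Fixed point: middle of the cradle's 12 mm high platform, where the padlock's underside lies (72 mm above the table; case axes). Rims 12 mm high stand round the two sides and the far side of the padlock, with about 1.5 mm play: they take the reaction of turning the dial.
- hook_tip (a point): Fixed point: near end of the hook's underside, 22.5 mm above the cradle's platform. The hook: a post 14 mm wide (y), 2 mm in front of the brass body, between the shackle's legs; its 5.5 mm thick head reaches to here, over the closed crossbar. The shackle lifts free once pulled out 12 mm or more. The post holds the lock's body back during the pull.
- padlock: Loose combination padlock lying on its back in the cradle, axes parallel to the case's. Brass body 56 (x) x 66 (y) x 30 (z) mm; 0.28 to 0.45 kg in all. Origin: centre of the brass body's underside. Shackle on its -x side, dial on top. It can be lifted by the shackle; gripped with under about 30 N it may droop.
- dial_center (a point): Point on the dial's axis at half its height; belongs to the lock body, does not turn. The dial: round black knurled knob, vertical axis, 40 mm diameter, 22.5 mm high, its top 11 mm above this point, its lower edge 1.5 mm above the brass. It turns easily (0.06 N m).
- dial_top (a point): Centre of the dial's top face. The notch lies 0.5 to 2.3 rad clockwise (seen from above) of the dial's unknown start; regrasp as needed. When it is reached the shackle pops out 5 to 6 mm by itself and the dial is caught: after 0.1 to 0.4 rad more it turns no further clockwise (a rising moment). Only 3 to 4 mm out: turn a little more.
- shackle_grip (a point): Point midway between the shackle's legs, at the height of their axes (15 mm over the brass body's underside, 27 mm over the lid), 18 mm out from the brass body when closed; moves with the shackle. Level U of 9 mm steel rod: straight legs along x at y = +-21 mm (51 mm over the outsides), running 7 mm beyond this point. Grip from above across both legs.
- shackle_bar (a point): Middle of the shackle's crossbar axis, 17 mm further out (-x of the lock) than shackle_grip; the corners are rounded to 10 mm radius. When closed, it lies under the hook.
- shackle (a joint): How far the shackle is out of the lock along the lock's -x, m: under 0.0015 locked, about 0.006 popped out at the notch, 0.020 fully open (a stop). Sliding takes about 2 N plus 40 N per m/s; it stays where it is left.
- thread_cone: Bystander: loose white cone of thread, 60 mm foot diameter, 125 mm high, beside the +y side of the case. Origin: centre of its underside.
- bead_jar: Bystander: loose clear jar with a white lid, 60 mm diameter, 75 mm high, beside the -y side of the case. Origin: centre of its underside.
- wood_frame: Bystander: loose wooden frame with two windows, 110 (x) x 160 (y) x 14 mm, lying flat beyond the case's far (+x) side. Origin: centre of its underside.
Things that resemble listed ones, but are neither listed nor needed, are in the scene too. What is shaped like the padlock but blue or green is not meant.

How it is judged:
By the outcome, as a careful person would: the job done as asked, in the order asked, and still so for the second after the job is handed in, while the arm keeps its last pose, push and grip.
It also fails if it takes over 64 s, if anything falls off the work surface, if the arm or the gripper's body presses on something with over 40 N, if the wrist force passes 120 N, or if a joint passes its speed limit or range.

## Robot

A 7-joint arm with a two-finger parallel gripper is mounted at the origin on the work surface. World frame = base frame: x ahead of the robot, y to its left, z up, the work surface at z = 0. Lengths are in m, angles in rad, forces in N, time in s.
With the tool pointing down it reaches from about 0.35 to 0.9 m from the base axis. Payload 19.9 kg.
Tool frame: the origin (TCP) lies on the centre line of the jaws, within the pads' length; the fingertips stand 11 mm ahead of it and the grasp point (between the pads) lies 8 mm behind it; z points along the fingers, y is the line along which they close (so a half turn about z gives the same grasp; the last joint's range is limited). The gripper opens to 85 mm and grips with 20 to 120 N. Pads are 22 mm wide; open, the fingers measure 114 mm over their backs; the gripper's body (76 mm by 85 mm) begins 54 mm behind the grasp point. The pads swing forward as they close: fully open they stand 13 mm farther back than shut.
Start: joints at [1.161, 0.417, -0.01, 1.614, 0.005, 1.111, -0.053], TCP at [0.225, -0.583, 0.242] pointing down, gripper open.
Joint ranges: [-2.81, 2.81], [-0.39, 2.02], [-1.27, 1.25], [0.06, 2.57], [-1.19, 4.33], [0.19, 2], [-2.82, 2.82]. Speed limits (rad/s): [1.89, 1.89, 2.39, 2.39, 3.01, 3.01, 3.01].

## Interface

Orientations are given as a rotation vector (axis times angle).
In Python, from rig import manip, eyes, ticket gives the robot as it stands. The module is installed in compiled form; this text tells all that it offers.
- The arm moves only by the tool arm_command, never from a script. Its argument "plan" is a list of rows, each an object of numbers: "dx", "dy", "dz": the shift along the tool's x, y, z as a fraction of full scale; "rx", "ry", "rz": the turn, a rotation vector about the tool's x, y, z as a fraction of full scale; "hand": the opening, from 0 (shut) to 1 (fully open). In form: [{"dx": .., "dy": .., "dz": .., "rx": .., "ry": .., "rz": .., "hand": ..}, ...]. A call has 1 to 20 rows; each row is the pose to reach, as a shift and turn from the pose commanded when the call began, along the tool's axes at that moment; what a row does not reach only later rows make up. Full scale, the value 1, is 40 cm for a shift and 30 degrees for a turn. A row lasts 1/10 s, in which the tool goes at most 50 mm and 8.59 degrees, less where a joint would pass 70% of its speed; a pose out of reach is approached as far as the arm can. A call with a number of a shift or a turn outside -1 to 1 is refused whole. A call with a gripper value outside its range is refused whole. The fingers move at their own pace and stop on an object; "force" is the grip in N (left out, the last holds). Time passes only in rows, so rows that repeat a pose let the fingers close. It gives the time, the measured TCP pose, the force and the opening at its end, in the units of the state.
- manip.get_obs(): the state, without advancing time (a new reading comes with each control period).
- eyes.get_image(name): name is "side" or "top"; returns a dict with "frame" (384x512x3 uint8, blue, green, red), "K" (3x3 intrinsics, pixels), "rvec" (rotation vector, rad) and "tvec" (3), from world to camera coordinates, as OpenCV has them. Camera axes: x right, y down, z forward; pixel columns grow to the right and rows downward; lengths in m; the calibration is good to about 2 mm. A picture is of the moment at which its call begins. There is no depth.
- ticket.finish_job(): hands the job in, once; it reports no verdict.
The state is a dict: "t": time; "qpos": joint angles; "dq": joint speeds; "effort": joint torques, N m; "tool_pos": TCP position; "orientation": TCP orientation; "wrist_force": force on the tool from outside, world axes, zero at the start; "wrist_torque": the same for the moment, N m; "width": finger opening in m.
Only numpy, scipy, OpenCV 4.12 (cv2) and the standard library are available. Lean on these libraries where they do the work, as an engineer would, in place of code of your own. Each camera call takes 0.05 s, during which the arm holds its last target. There are 200 camera calls.

## Working session

There is one attempt and no reset: what is moved stays moved. The work goes in short steps, Python scripts to look and compute and a tool call to move; the robot and the scene stay as the last step left them, time stands still between calls to the robot, and variables do not carry over. Pictures are saved under pics/ and viewed, on a budget of 10 in all, crops included, one or two more only if the job needs it, and the job is handed in when it is done.

Besides the shell and the picture viewer there is one more tool, called after "Emit:" by a JSON object that holds its "op" and its "data", one argument or row to a line. arm_command: Moves the arm, as the interface text tells. Shift numbers are shares of 40 cm and turn numbers shares of 30 degrees, none past 1 either way. Its arguments: {"type":"object","properties":{"plan":{"type":"array","items":{"type":"object","properties":{"dx":{"type":"number","minimum":-1,"maximum":1},"dy":{"type":"number","minimum":-1,"maximum":1},"dz":{"type":"number","minimum":-1,"maximum":1},"rx":{"type":"number","minimum":-1,"maximum":1},"ry":{"type":"number","minimum":-1,"maximum":1},"rz":{"type":"number","minimum":-1,"maximum":1},"hand":{"type":"number"}}}},"force":{"type":"number"}},"required":["plan"]}

```bash
mkdir -p pics; ls
python3 - <<'E'
from rig import manip, eyes
import cv2, numpy as np
print(manip.get_obs())
for n in ("top","side"):
    d=eyes.get_image(n); cv2.imwrite(f"pics/{n}0.png",d["frame"]); print(n,d["K"],d["rvec"],d["tvec"])
    np.savez(f"{n}0.npz",**d)
E
```

```text
pics
{'t': 0.0, 'qpos': array([ 1.1605047 ,  0.41795257, -0.01028673,  1.61422342,  0.00471152,
        1.11068274, -0.05298212]), 'dq': array([ 5.44629762e-04,  7.61174245e-04, -4.41227472e-05,  2.06770968e-03,
        2.09890796e-03, -6.19740394e-04,  1.33340146e-03]), 'effort': array([ 1.42247642e-03, -8.64427114e+01,  6.79871310e-01, -4.34887862e+01,
        1.91657053e-02,  7.37594994e-03,  2.69657278e-05]), 'tool_pos': array([ 0.2251562 , -0.58265587,  0.241653  ]), 'orientation': array([-3.08715236e+00, -5.75825350e-01,  5.25357924e-04]), 'wrist_force': array([0.89061575, 0.0104159 , 0.61018859]), 'wrist_torque': array([-0.01275252,  0.01840088,  0.01256488]), 'width': 0.08539234602649351}
top [[383.282232     0.         255.27364096]
 [  0.         383.282232   188.79478748]
 [  0.           0.           1.        ]] [ 2.17667268 -2.15005164  0.09335685] [0.00796282 0.62514439 0.96835984]
side [[359.14070477   0.         254.42010125]
 [  0.         359.14070477 194.4782348 ]
 [  0.           0.           1.        ]] [ 2.34726115 -0.13830598  0.07112905] [-0.62297307  0.14891995  1.01237364]
```

View pics/top0.png

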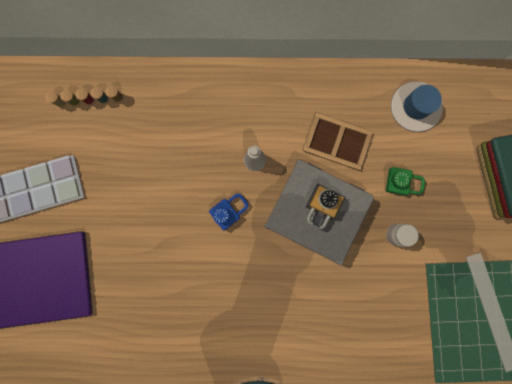

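View pics/side0.png

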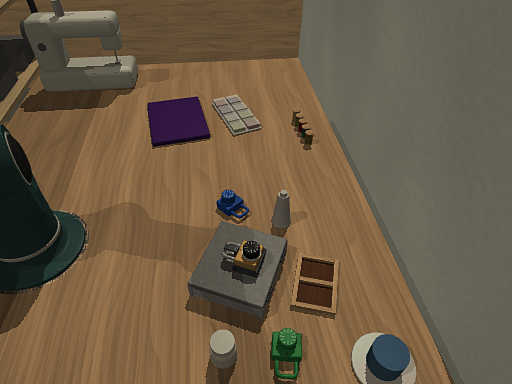

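The top view shows the robot at the bottom. The grey lid has corners near (302,161), (373,197), (345,263) and (267,226). The brass lock is at (326,202), its dial near (330,199), and the shackle points down-left to about (318,222). In the side view the lock is at (247,256) and the dial at (251,248). Next I'll make enlarged crops and colour masks.

Run:
```python
import cv2, numpy as np
for n,(x,y,w,h) in {"top":(260,155,120,112),"side":(185,220,110,95)}.items():
    f=cv2.imread(f"pics/{n}0.png"); hsv=cv2.cvtColor(f,cv2.COLOR_BGR2HSV)
    c=f[y:y+h,x:x+w]; hc=hsv[y:y+h,x:x+w]
    lid=((hc[...,1]<60)&(hc[...,2]>50)).astype(np.uint8)
    cnt=max(cv2.findContours(lid,0,1)[0],key=cv2.contourArea)
    print(n,"lid rect",cv2.minAreaRect(cnt+np.array([x,y])), "poly",(cv2.approxPolyDP(cv2.convexHull(cnt),3,True)+[x,y]).reshape(-1,2).tolist())
    if n=="top": a=cv2.resize(c,None,fx=5,fy=5,interpolation=cv2.INTER_CUBIC)
    else: b=cv2.resize(c[:60],None,fx=6,fy=6,interpolation=cv2.INTER_CUBIC)
cv2.imwrite("pics/top_z.png",a); cv2.imwrite("pics/side_z.png",b)
print(a.shape,b.shape)
```

```text
top lid rect ((319.60003662109375, 211.30001831054688), (85.41779327392578, 76.92073059082031), 26.56505012512207) poly [[298, 160], [372, 196], [341, 264], [265, 226]]
side lid rect ((237.77076721191406, 261.0889892578125), (81.51272583007812, 73.35601806640625), 18.18904685974121) poly [[222, 221], [286, 239], [261, 307], [188, 283]]
(560, 600, 3) (360, 660, 3)
```

View pics/top_z.png

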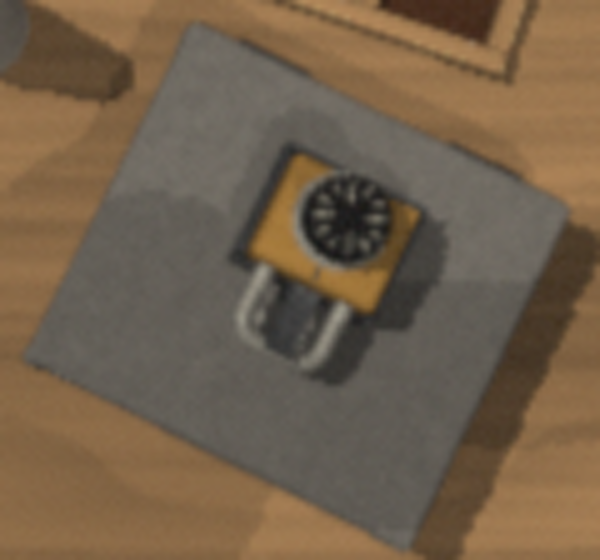

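View pics/side_z.png

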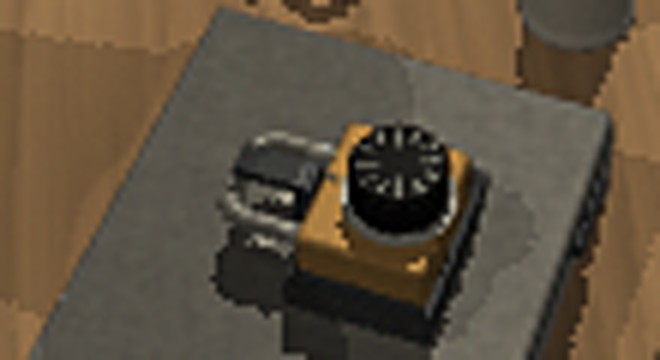

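The top crop shows the lid corners at zoom (193,22), (568,210), (407,552) and (25,358). The brass top corners are at (297,153), (422,212), (378,312) and (248,250), the dial top is centred near (350,215), and the shackle legs run to about (245,330) and (312,368). In the side crop the dial top is centred near (400,160), and the hook head sits over the shackle bar around (270,170).

```bash
cat > h.py <<'E'
import cv2, numpy as np
from scipy.spatial.transform import Rotation as R
def cam(n):
    d=np.load(f"{n}0.npz"); return d["K"],cv2.Rodrigues(d["rvec"])[0],d["tvec"].ravel()
def plane(n,px,z):
    K,Rm,t=cam(n); px=np.atleast_2d(np.array(px,float))
    d=(np.linalg.inv(K)@np.c_[px,np.ones(len(px))].T).T@Rm; o=-Rm.T@t
    return o+d*((z-o[2])/d[:,2])[:,None]
def tri(a,b):
    P=[K@np.c_[Rm,t] for K,Rm,t in (cam("top"),cam("side"))]
    X=cv2.triangulatePoints(P[0],P[1],np.array(a,float).reshape(-1,2).T,np.array(b,float).reshape(-1,2).T); return (X[:3]/X[3]).T
def proj(n,X):
    K,Rm,t=cam(n); return cv2.projectPoints(np.atleast_2d(X).astype(float),cv2.Rodrigues(Rm)[0],t,K,None)[0].reshape(-1,2)
T=lambda z:(np.array(z,float)+.5)/5-.5+[260,155]
S=lambda z:(np.array(z,float)+.5)/6-.5+[185,220]
E
python3 - <<'E'
from h import *
np.set_printoptions(precision=4,suppress=True)
lid=plane("top",T([(193,22),(568,210),(407,552),(25,358)]),.06); print("lid",lid,"c",lid.mean(0))
e=np.diff(np.r_[lid,lid[:1]],axis=0); print("len",np.linalg.norm(e,axis=1),"ang",np.degrees(np.arctan2(e[:,1],e[:,0])))
# order: far+y, far-y, near-y, near+y
b=plane("top",T([(297,153),(422,212),(378,312),(248,250)]),.102); print("brass",b,b.mean(0))
e=np.diff(np.r_[b,b[:1]],axis=0); print("len",np.linalg.norm(e,axis=1),"ang",np.degrees(np.arctan2(e[:,1],e[:,0])))
print("dial tri",tri(T([(350,215)]),S([(400,160)])),"plane",plane("top",T([(350,215)]),.126),plane("side",S([(400,160)]),.126))
print("brass tri: near-y, near +y(top) ",tri(T([(378,312),(422,212)]),S([(302,240),(425,280)])))
print("lid tri far+y, far-?",tri(T([(193,22)]),S([(608,112)])), tri(T([(25,358)]),S([(220,8)])))
# dark ellipse of the dial by masks
for n,(x,y,w,h) in {"top":(317,186,26,24),"side":(240,237,22,24)}.items():
    g=cv2.cvtColor(cv2.imread(f"pics/{n}0.png"),cv2.COLOR_BGR2HSV)[y:y+h,x:x+w]
    m=((g[...,2]<60)|(g[...,1]<50)).astype(np.uint8)
    cs=max(cv2.findContours(m,0,1)[0],key=cv2.contourArea); print(n,cv2.minEnclosingCircle(cs),cv2.boundingRect(cs),(x,y))
E
```

```text
lid [[ 0.6997 -0.0932  0.06  ]
 [ 0.6058 -0.282   0.06  ]
 [ 0.4349 -0.1995  0.06  ]
 [ 0.5281 -0.0094  0.06  ]] c [ 0.5672 -0.146   0.06  ]
len [0.2108 0.1897 0.2118 0.191 ] ang [-116.4533  154.2509   63.8931  -26.0369]
brass [[ 0.6284 -0.1395  0.102 ]
 [ 0.6005 -0.1995  0.102 ]
 [ 0.5521 -0.178   0.102 ]
 [ 0.5812 -0.1158  0.102 ]] [ 0.5906 -0.1582  0.102 ]
len [0.0662 0.053  0.0687 0.0529] ang [-114.9487  156.0056   64.9989  -26.6442]
dial tri [[ 0.5979 -0.1607  0.1254]] plane [[ 0.5967 -0.1606  0.126 ]] [[ 0.599  -0.1612  0.126 ]]
brass tri: near-y, near +y(top)  [[ 0.5546 -0.1781  0.1017]
 [ 0.6026 -0.2004  0.0982]]
lid tri far+y, far-? [[ 0.7008 -0.0935  0.0572]] [[ 0.5296 -0.0094  0.0547]]
top ((14.65384578704834, 9.34615421295166), 13.942607879638672) (2, 0, 24, 22) (317, 186)
side ((10.5, 11.5), 15.572511672973633) (0, 0, 22, 24) (240, 237)
```

Emit:
{"op": "arm_command", "data": {
  "plan": [
    {"dx":0.8,"dy":-0.4,"hand":1},
    {"dx":0.8,"dy":-0.4,"hand":1},
    {"dx":0.8,"dy":-0.4,"hand":1},
    {"dx":0.8,"dy":-0.4,"hand":1},
    {"dx":0.8,"dy":-0.4,"hand":1},
    {"dx":0.8,"dy":-0.4,"hand":1},
    {"dx":0.8,"dy":-0.4,"hand":1},
    {"dx":0.8,"dy":-0.4,"hand":1},
    {"dx":0.8,"dy":-0.4,"hand":1}
  ],
  "force": 30
}}

```text
$.plan[0]: bad value
```

```bash
cat >> h.py <<'E'
def go(pos,az=None):
    "fractions from the current pose to pos with tool x at azimuth az (deg), tool down"
    from rig import manip
    o=manip.get_obs(); r=R.from_rotvec(o["orientation"]); M=r.as_matrix()
    caz=np.degrees(np.arctan2(M[1,0],M[0,0])); az=caz if az is None else az
    a=np.radians(az); G=np.c_[[np.cos(a),np.sin(a),0],[np.sin(a),-np.cos(a),0],[0,0,-1]]
    rv=np.degrees(R.from_matrix(M.T@G).as_rotvec())
    print("t",round(o["t"],2),"q",o["qpos"].round(3),"pos",o["tool_pos"].round(4),"az",caz.round(2),"w",round(o["width"],4),"F",o["wrist_force"].round(1),"M",o["wrist_torque"].round(3))
    print("shift",(M.T@(np.array(pos)-o["tool_pos"])/.4).round(4),"turn",(rv/30).round(3))
E
python3 -c "
from h import *
go((.598,-.161,.20))"
```

```text
t 0.1 q [ 1.161  0.418 -0.01   1.614  0.005  1.111 -0.053] pos [ 0.2252 -0.5827  0.2417] az 21.13 w 0.0855 F [ 0.8 -0.5  0.1] M [-0.064 -0.024  0.047]
shift [ 1.2493 -0.6473  0.105 ] turn [-0.002  0.    -0.   ]
```

Emit:
{"op": "arm_command", "data": {
  "plan": [
    {"dx":0.8,"dy":-0.4,"dz":0,"rx":0,"ry":0,"rz":0,"hand":1},
    {"dx":0.8,"dy":-0.4,"dz":0,"rx":0,"ry":0,"rz":0,"hand":1},
    {"dx":0.8,"dy":-0.4,"dz":0,"rx":0,"ry":0,"rz":0,"hand":1},
    {"dx":0.8,"dy":-0.4,"dz":0,"rx":0,"ry":0,"rz":0,"hand":1},
    {"dx":0.8,"dy":-0.4,"dz":0,"rx":0,"ry":0,"rz":0,"hand":1},
    {"dx":0.8,"dy":-0.4,"dz":0,"rx":0,"ry":0,"rz":0,"hand":1},
    {"dx":0.8,"dy":-0.4,"dz":0,"rx":0,"ry":0,"rz":0,"hand":1},
    {"dx":0.8,"dy":-0.4,"dz":0,"rx":0,"ry":0,"rz":0,"hand":1},
    {"dx":0.8,"dy":-0.4,"dz":0,"rx":0,"ry":0,"rz":0,"hand":1}
  ],
  "force": 30
}}

```text
t: 1.0
tool_pos: [0.467, -0.3169, 0.242]
orientation: [-3.087, -0.581, 0.0]
wrist_force: [0.2, -0.4, -0.4]
width: 0.0858
```

```bash
python3 -c "
from h import *
go((.598,-.161,.20))"
```

```text
t 1.0 q [ 0.68   0.316 -0.169  1.763  0.059  1.068 -0.708] pos [ 0.467  -0.3169  0.242 ] az 21.31 w 0.0858 F [ 0.2 -0.4 -0.4] M [0.001 0.036 0.016]
shift [ 0.4468 -0.244   0.1051] turn [-0.001  0.    -0.   ]
```

Emit:
{"op": "arm_command", "data": {
  "plan": [
    {"dx":0.447,"dy":-0.244,"dz":0.1,"rx":0,"ry":0,"rz":-1,"hand":1},
    {"dx":0.447,"dy":-0.244,"dz":0.1,"rx":0,"ry":0,"rz":-1,"hand":1},
    {"dx":0.447,"dy":-0.244,"dz":0.1,"rx":0,"ry":0,"rz":-1,"hand":1},
    {"dx":0.447,"dy":-0.244,"dz":0.1,"rx":0,"ry":0,"rz":-1,"hand":1},
    {"dx":0.447,"dy":-0.244,"dz":0.1,"rx":0,"ry":0,"rz":-1,"hand":1},
    {"dx":0.447,"dy":-0.244,"dz":0.1,"rx":0,"ry":0,"rz":-1,"hand":1}
  ]
}}

```text
t: 1.6
tool_pos: [0.5976, -0.1631, 0.2014]
orientation: [-2.833, -1.356, 0.002]
wrist_force: [-0.7, -0.5, -0.5]
width: 0.0855
```

Emit:
{"op": "arm_command", "data": {
  "plan": [
    {"dx":0,"dy":0,"dz":0,"rx":0,"ry":0,"rz":-1,"hand":1},
    {"dx":0,"dy":0,"dz":0,"rx":0,"ry":0,"rz":-1,"hand":1},
    {"dx":0,"dy":0,"dz":0,"rx":0,"ry":0,"rz":-1,"hand":1},
    {"dx":0,"dy":0,"dz":0,"rx":0,"ry":0,"rz":-1,"hand":1},
    {"dx":0,"dy":0,"dz":0,"rx":0,"ry":0,"rz":-1,"hand":1}
  ]
}}

```text
t: 2.1
tool_pos: [0.5965, -0.1659, 0.2024]
orientation: [2.389, 2.039, -0.002]
wrist_force: [0.4, 0.2, -0.5]
width: 0.0855
```

Emit:
{"op": "arm_command", "data": {
  "plan": [
    {"dx":0,"dy":0,"dz":0,"rx":0,"ry":0,"rz":-1,"hand":1},
    {"dx":0,"dy":0,"dz":0,"rx":0,"ry":0,"rz":-1,"hand":1},
    {"dx":0,"dy":0,"dz":0,"rx":0,"ry":0,"rz":-1,"hand":1},
    {"dx":0,"dy":0,"dz":0,"rx":0,"ry":0,"rz":-1,"hand":1},
    {"dx":0,"dy":0,"dz":0,"rx":0,"ry":0,"rz":-1,"hand":1}
  ]
}}

```text
t: 2.6
tool_pos: [0.5969, -0.1648, 0.2022]
orientation: [-1.781, -2.588, 0.001]
wrist_force: [-0.0, -0.2, -0.3]
width: 0.0858
```

```bash
python3 -c "
from h import *
go((.598,-.161,.122))"
```

```text
t 2.6 q [ 0.618  0.5   -0.539  1.653  0.285  1.068  0.359] pos [ 0.5969 -0.1648  0.2022] az 110.92 w 0.0858 F [-0.  -0.2 -0.3] M [-0.012  0.038  0.001]
shift [0.008  0.006  0.2006] turn [-0.001  0.001 -0.   ]
```

Emit:
{"op": "arm_command", "data": {
  "plan": [
    {"dx":0.008,"dy":0.006,"dz":0.1,"rx":0,"ry":0,"rz":0,"hand":1},
    {"dx":0.008,"dy":0.006,"dz":0.15,"rx":0,"ry":0,"rz":0,"hand":1},
    {"dx":0.008,"dy":0.006,"dz":0.18,"rx":0,"ry":0,"rz":0,"hand":1},
    {"dx":0.008,"dy":0.006,"dz":0.195,"rx":0,"ry":0,"rz":0,"hand":1},
    {"dx":0.008,"dy":0.006,"dz":0.195,"rx":0,"ry":0,"rz":0,"hand":1},
    {"dx":0.008,"dy":0.006,"dz":0.195,"rx":0,"ry":0,"rz":0,"hand":0.6},
    {"dx":0.008,"dy":0.006,"dz":0.195,"rx":0,"ry":0,"rz":0,"hand":0.6},
    {"dx":0.008,"dy":0.006,"dz":0.195,"rx":0,"ry":0,"rz":0,"hand":0.6}
  ],
  "force": 25
}}

```text
t: 3.4
tool_pos: [0.5991, -0.1592, 0.125]
orientation: [1.776, 2.59, 0.0]
wrist_force: [-0.6, 0.3, -0.1]
width: 0.051
```

Run:
```python
from h import *
from rig import eyes
go((.598,-.161,.122))
o=[]
for n,(x,y,w,h) in {"top":(275,160,90,80),"side":(200,205,90,80)}.items():
    f=eyes.get_image(n)["frame"]; cv2.imwrite(f"pics/{n}1.png",f); o.append(cv2.resize(f[y:y+h,x:x+w],None,fx=4.4,fy=4.4,interpolation=cv2.INTER_CUBIC))
cv2.imwrite("pics/c1.png",np.hstack(o)); print(o[0].shape)
```

```text
t 3.4 q [ 0.584  0.589 -0.507  1.71   0.343  0.931  0.309] pos [ 0.5991 -0.1592  0.125 ] az 111.11 w 0.051 F [-0.6  0.3 -0.1] M [-0.036  0.058  0.043]
shift [-0.0033 -0.0041  0.0074] turn [0.001 0.001 0.   ]
(352, 396, 3)
```

View pics/c1.png

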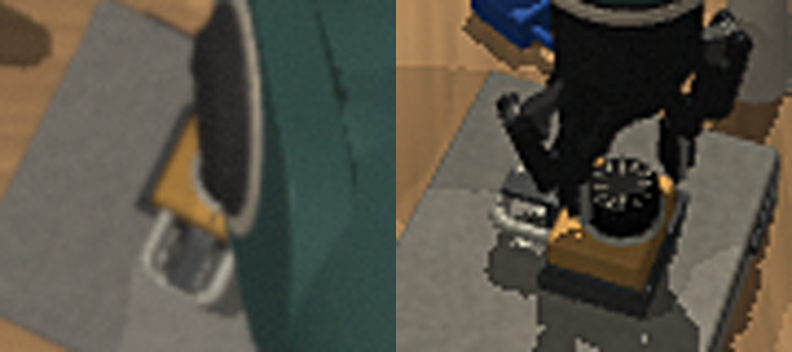

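The side half shows the fingers straddling the dial: tips at about (575,200) and (680,175), dial top at (625,180). The top half is mostly hidden by the arm, but the shackle loop is visible at (190,260). I'll lower a little and close.

Emit:
{"op": "arm_command", "data": {
  "plan": [
    {"dx":-0.003,"dy":-0.004,"dz":0.01,"rx":0,"ry":0,"rz":0,"hand":0.6},
    {"dx":-0.003,"dy":-0.004,"dz":0.01,"rx":0,"ry":0,"rz":0,"hand":0.3},
    {"dx":-0.003,"dy":-0.004,"dz":0.01,"rx":0,"ry":0,"rz":0,"hand":0.3},
    {"dx":-0.003,"dy":-0.004,"dz":0.01,"rx":0,"ry":0,"rz":0,"hand":0.3},
    {"dx":-0.003,"dy":-0.004,"dz":0.01,"rx":0,"ry":0,"rz":0,"hand":0.3}
  ],
  "force": 25
}}

```text
t: 4.0
tool_pos: [0.5976, -0.1607, 0.1201]
orientation: [-1.776, -2.591, 0.0]
wrist_force: [-1.0, -0.9, -3.1]
width: 0.039
```

Run:
```python
from h import *
go((.598,-.161,.121))
```

```text
t 4.0 q [ 0.585  0.594 -0.505  1.715  0.346  0.923  0.31 ] pos [ 0.5976 -0.1607  0.1201] az 111.13 w 0.039 F [-1.  -0.9 -3.1] M [-0.181  0.153  0.058]
shift [-0.001   0.0007 -0.0023] turn [-0.    -0.001  0.   ]
```

Emit:
{"op": "arm_command", "data": {
  "plan": [
    {"dx":0,"dy":0,"dz":0,"rx":0,"ry":0,"rz":0.2,"hand":0.3},
    {"dx":0,"dy":0,"dz":0,"rx":0,"ry":0,"rz":0.4,"hand":0.3},
    {"dx":0,"dy":0,"dz":0,"rx":0,"ry":0,"rz":0.6,"hand":0.3},
    {"dx":0,"dy":0,"dz":0,"rx":0,"ry":0,"rz":0.8,"hand":0.3},
    {"dx":0,"dy":0,"dz":0,"rx":0,"ry":0,"rz":0.8,"hand":0.3}
  ]
}}

```text
t: 4.5
tool_pos: [0.5978, -0.1604, 0.1202]
orientation: [-2.278, -2.163, -0.0]
wrist_force: [0.0, -0.2, -3.6]
width: 0.0391
```

```bash
cat > look.py <<'E'
from h import *
from rig import eyes
import sys
go((.598,-.161,.121))
f=eyes.get_image("side")["frame"]; cv2.imwrite(f"pics/s{sys.argv[1]}.png",f)
# bright shackle pixels in front of the lock
g=cv2.cvtColor(f,cv2.COLOR_BGR2HSV)[235:270,215:245]
a=cv2.cvtColor(cv2.imread("pics/side1.png"),cv2.COLOR_BGR2GRAY)[235:270,215:245].astype(int)
b=cv2.cvtColor(f,cv2.COLOR_BGR2GRAY)[235:270,215:245].astype(int)
print("diff in shackle area",int((abs(a-b)>30).sum()))
E
python3 look.py 2
```

```text
t 4.5 q [ 0.516  0.576 -0.408  1.717  0.278  0.907 -0.058] pos [ 0.5978 -0.1604  0.1202] az 87.04 w 0.0391 F [ 0.  -0.2 -3.6] M [-0.043 -0.152  0.052]
shift [-0.0014  0.0006 -0.0021] turn [ 0. -0. -0.]
diff in shackle area 148
```

Emit:
{"op": "arm_command", "data": {
  "plan": [
    {"dx":0,"dy":0,"dz":0,"rx":0,"ry":0,"rz":0.2,"hand":0.3},
    {"dx":0,"dy":0,"dz":0,"rx":0,"ry":0,"rz":0.4,"hand":0.3},
    {"dx":0,"dy":0,"dz":0,"rx":0,"ry":0,"rz":0.6,"hand":0.3},
    {"dx":0,"dy":0,"dz":0,"rx":0,"ry":0,"rz":0.7,"hand":0.3},
    {"dx":0,"dy":0,"dz":0,"rx":0,"ry":0,"rz":0.7,"hand":0.3}
  ]
}}

```text
t: 5.05
tool_pos: [0.5977, -0.1605, 0.1201]
orientation: [-2.631, -1.717, 0.0]
wrist_force: [0.1, -0.1, -4.5]
width: 0.0393
```

```bash
python3 look.py 3
python3 - <<'E'
import cv2,numpy as np
o=[cv2.resize(cv2.imread(f"pics/{n}.png")[225:285,205:275],None,fx=5,fy=5,interpolation=cv2.INTER_CUBIC) for n in ("s2","s3")]
cv2.imwrite("pics/c2.png",np.hstack(o))
E
```

```text
t 5.05 q [ 0.455  0.563 -0.325  1.719  0.22   0.895 -0.376] pos [ 0.5977 -0.1605  0.1201] az 66.26 w 0.0393 F [ 0.1 -0.1 -4.5] M [-0.059 -0.072 -0.008]
shift [-0.0008  0.0011 -0.0022] turn [-0. -0.  0.]
diff in shackle area 230
```

View pics/c2.png

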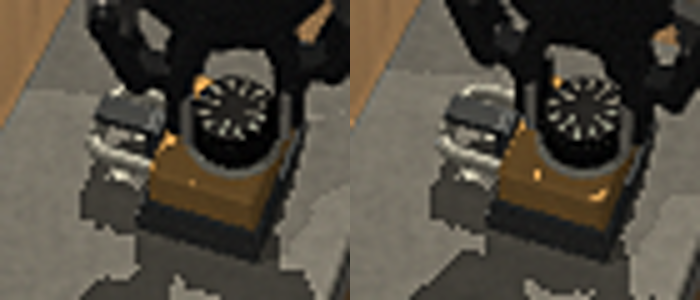

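The shackle hasn't popped yet in either frame: its left edge stays at zoom x≈88. The dial markings turn with the gripper, so the grip isn't slipping.

Emit:
{"op": "arm_command", "data": {
  "plan": [
    {"dx":0,"dy":0,"dz":0.002,"rx":0,"ry":0,"rz":0.2,"hand":0.3},
    {"dx":0,"dy":0,"dz":0.002,"rx":0,"ry":0,"rz":0.4,"hand":0.3},
    {"dx":0,"dy":0,"dz":0.002,"rx":0,"ry":0,"rz":0.6,"hand":0.3},
    {"dx":0,"dy":0,"dz":0.002,"rx":0,"ry":0,"rz":0.6,"hand":0.3}
  ]
}}

```text
t: 5.5
tool_pos: [0.5979, -0.1607, 0.1199]
orientation: [2.868, 1.283, 0.0]
wrist_force: [-3.2, 0.3, 6.5]
width: 0.0391
```

```bash
cat >> look.py <<'E'
# leftmost bright (rod) pixel per shackle rows
for n in ("side1","s2","s3","s"+sys.argv[1]):
    G=cv2.cvtColor(cv2.imread(f"pics/{n}.png"),cv2.COLOR_BGR2GRAY)[236:262,215:245]
    ys,xs=np.nonzero(G>125); print(n,"bright n",len(xs),"left",np.sort(xs)[:6]+215)
E
python3 look.py 4
```

```text
t 5.5 q [ 0.401  0.555 -0.252  1.721  0.171  0.887 -0.652] pos [ 0.5979 -0.1607  0.1199] az 48.2 w 0.0391 F [-3.2  0.3  6.5] M [-0.058  0.687 -0.056]
shift [-0.0003  0.0007 -0.0029] turn [0.001 0.    0.   ]
diff in shackle area 306
side1 bright n 69 left [222 222 222 222 223 223]
s2 bright n 67 left [221 221 222 222 222 222]
s3 bright n 68 left [221 222 222 222 223 223]
s4 bright n 92 left [218 219 221 221 221 221]
```

```bash
cat > cmp.py <<'E'
import cv2,numpy as np,sys
o=[cv2.resize(cv2.imread(f"pics/{n}.png")[230:275,208:252],None,fx=8,fy=8,interpolation=cv2.INTER_CUBIC) for n in sys.argv[2:]]
cv2.imwrite(f"pics/{sys.argv[1]}.png",np.hstack(o))
E
python3 cmp.py c3 s3 s4
```

```text
(no output)
```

View pics/c3.png

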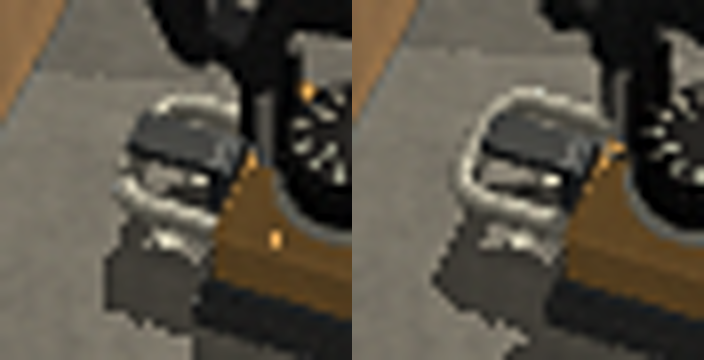

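The shackle has popped. In the right panel the crossbar's left edge moved from zoom x≈118 to ≈108, and the bar now shows clear of the hook head. I'll turn a little more so it's fully caught.

Emit:
{"op": "arm_command", "data": {
  "plan": [
    {"dx":0,"dy":0,"dz":0,"rx":0,"ry":0,"rz":0.1,"hand":0.3},
    {"dx":0,"dy":0,"dz":0,"rx":0,"ry":0,"rz":0.2,"hand":0.3},
    {"dx":0,"dy":0,"dz":0,"rx":0,"ry":0,"rz":0.25,"hand":0.3},
    {"dx":0,"dy":0,"dz":0,"rx":0,"ry":0,"rz":0.25,"hand":0.3}
  ]
}}

```text
t: 5.95
tool_pos: [0.5979, -0.1607, 0.1199]
orientation: [2.943, 1.098, 0.0]
wrist_force: [-4.1, 0.4, 5.3]
width: 0.0392
```

```bash
python3 look.py 5
```

```text
t 5.95 q [ 0.38   0.552 -0.223  1.722  0.151  0.884 -0.764] pos [ 0.5979 -0.1607  0.1199] az 40.92 w 0.0392 F [-4.1  0.4  5.3] M [-0.073  0.739 -0.032]
shift [-0.0003  0.0007 -0.0028] turn [ 0.001 -0.    -0.   ]
diff in shackle area 314
side1 bright n 69 left [222 222 222 222 223 223]
s2 bright n 67 left [221 221 222 222 222 222]
s3 bright n 68 left [221 222 222 222 223 223]
s5 bright n 99 left [218 219 221 221 221 221]
```

Emit:
{"op": "arm_command", "data": {
  "plan": [
    {"dx":0,"dy":0,"dz":0,"rx":0,"ry":0,"rz":0.1,"hand":0.3},
    {"dx":0,"dy":0,"dz":0,"rx":0,"ry":0,"rz":0.2,"hand":0.3},
    {"dx":0,"dy":0,"dz":0,"rx":0,"ry":0,"rz":0.3,"hand":0.3},
    {"dx":0,"dy":0,"dz":0,"rx":0,"ry":0,"rz":0.3,"hand":0.3}
  ]
}}

```text
t: 6.4
tool_pos: [0.5979, -0.1608, 0.1199]
orientation: [3.021, 0.862, 0.0]
wrist_force: [-3.9, -0.4, 6.7]
width: 0.0389
```

```bash
python3 look.py 6
```

```text
t 6.4 q [ 0.353  0.549 -0.187  1.723  0.126  0.881 -0.902] pos [ 0.5979 -0.1608  0.1199] az 31.86 w 0.0389 F [-3.9 -0.4  6.7] M [-0.094  0.733 -0.021]
shift [-0.      0.0006 -0.0029] turn [ 0.001 -0.    -0.   ]
diff in shackle area 336
side1 bright n 69 left [222 222 222 222 223 223]
s2 bright n 67 left [221 221 222 222 222 222]
s3 bright n 68 left [221 222 222 222 223 223]
s6 bright n 90 left [219 221 221 221 221 221]
```

Emit:
{"op": "arm_command", "data": {
  "plan": [
    {"dx":0,"dy":0,"dz":0,"rx":0,"ry":0,"rz":0.1,"hand":0.3},
    {"dx":0,"dy":0,"dz":0,"rx":0,"ry":0,"rz":0.2,"hand":0.3},
    {"dx":0,"dy":0,"dz":0,"rx":0,"ry":0,"rz":0.3,"hand":0.3},
    {"dx":0,"dy":0,"dz":0,"rx":0,"ry":0,"rz":0.3,"hand":0.3}
  ]
}}

```text
t: 6.85
tool_pos: [0.5976, -0.1612, 0.1198]
orientation: [3.079, 0.623, -0.0]
wrist_force: [-5.9, -2.6, 6.9]
width: 0.039
```

```bash
python3 look.py 7; python3 cmp.py c4 s4 s7
```

```text
t 6.85 q [ 0.326  0.546 -0.15   1.724  0.102  0.878 -1.039] pos [ 0.5976 -0.1612  0.1198] az 22.87 w 0.039 F [-5.9 -2.6  6.9] M [-0.568  1.001  0.371]
shift [ 0.001  -0.     -0.0029] turn [0.001 0.001 0.   ]
diff in shackle area 369
side1 bright n 69 left [222 222 222 222 223 223]
s2 bright n 67 left [221 221 222 222 222 222]
s3 bright n 68 left [221 222 222 222 223 223]
s7 bright n 88 left [221 221 221 221 221 222]
```

View pics/c4.png

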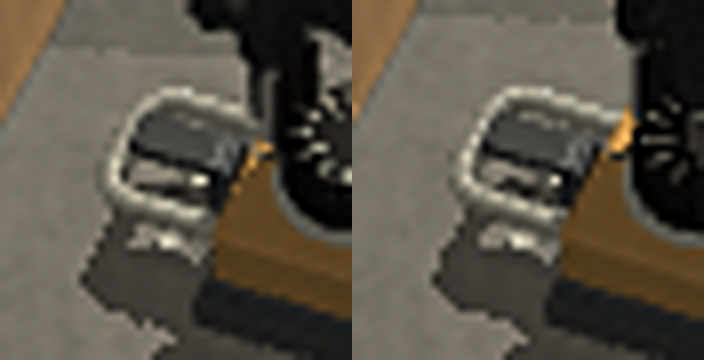

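The moment rose to 0.37 N m, so the dial has hit its stop, and the shackle is still out by the same amount. I'll release, rise, and turn to the shackle's axes.

Emit:
{"op": "arm_command", "data": {
  "plan": [
    {"dx":0,"dy":0,"dz":0,"rx":0,"ry":0,"rz":0,"hand":1},
    {"dx":0,"dy":0,"dz":0,"rx":0,"ry":0,"rz":0,"hand":1},
    {"dx":0,"dy":0,"dz":0,"rx":0,"ry":0,"rz":0,"hand":1},
    {"dx":0,"dy":0,"dz":0,"rx":0,"ry":0,"rz":0,"hand":1},
    {"dx":0,"dy":0,"dz":-0.05,"rx":0,"ry":0,"rz":0,"hand":1},
    {"dx":0,"dy":0,"dz":-0.15,"rx":0,"ry":0,"rz":0,"hand":1},
    {"dx":0,"dy":0,"dz":-0.15,"rx":0,"ry":0,"rz":1,"hand":1},
    {"dx":0,"dy":0,"dz":-0.15,"rx":0,"ry":0,"rz":1,"hand":1},
    {"dx":0,"dy":0,"dz":-0.15,"rx":0,"ry":0,"rz":1,"hand":1},
    {"dx":0,"dy":0,"dz":-0.15,"rx":0,"ry":0,"rz":1,"hand":1}
  ]
}}

```text
t: 7.9
tool_pos: [0.5977, -0.1606, 0.1795]
orientation: [-3.135, 0.21, -0.0]
wrist_force: [0.0, -0.2, 0.7]
width: 0.0853
```

```bash
python3 -c "
from h import *
go((.5495,-.1373,.15),-26.2)"
```

```text
t 7.9 q [ 0.246  0.47  -0.044  1.687  0.024  0.985 -1.511] pos [ 0.5977 -0.1606  0.1795] az -7.67 w 0.0853 F [ 0.  -0.2  0.7] M [-0.104 -0.008  0.06 ]
shift [-0.1273 -0.0416  0.0738] turn [-0.    -0.     0.618]
```

Emit:
{"op": "arm_command", "data": {
  "plan": [
    {"dx":-0.127,"dy":-0.042,"dz":0.05,"rx":0,"ry":0,"rz":0.62,"hand":1},
    {"dx":-0.127,"dy":-0.042,"dz":0.05,"rx":0,"ry":0,"rz":0.62,"hand":1},
    {"dx":-0.127,"dy":-0.042,"dz":0.05,"rx":0,"ry":0,"rz":0.62,"hand":1},
    {"dx":-0.127,"dy":-0.042,"dz":0.05,"rx":0,"ry":0,"rz":0.62,"hand":1}
  ]
}}

```text
t: 8.3
tool_pos: [0.5504, -0.1376, 0.1601]
orientation: [3.062, -0.701, 0.002]
wrist_force: [-0.0, -0.2, 0.7]
width: 0.085
```

Run:
```python
from h import *
from rig import eyes
go((.5495,-.1373,.082),-26.2)
f=eyes.get_image("side")["frame"]; cv2.imwrite("pics/s8.png",f)
a=cv2.resize(f[225:290,195:275],None,fx=8,fy=8,interpolation=cv2.INTER_CUBIC)
u=np.array([.897,-.4415,0]); v=np.array([.4415,.897,0]); g=np.array([.5675,-.1461,.087])
for d in (-.0,-.0235,-.0405):
    for s in (-.021,.021):
        p=proj("side",g+d*u+s*v)[0]; q=((p-[195,225]+.5)*8-.5).astype(int); cv2.circle(a,tuple(int(k) for k in q),3,(0,0,255),-1); print(d,s,q)
cv2.imwrite("pics/c5.png",a)
```

```text
t 8.3 q [ 0.179  0.407  0.015  1.837 -0.007  0.896 -1.824] pos [ 0.5504 -0.1376  0.1601] az -25.77 w 0.085 F [-0.  -0.2  0.7] M [ 0.021 -0.018  0.025]
shift [-0.0027  0.0004  0.1951] turn [-0.    -0.002  0.014]
-0.0 -0.021 [323 272]
-0.0 0.021 [371 169]
-0.0235 -0.021 [252 251]
-0.0235 0.021 [302 149]
-0.0405 -0.021 [202 236]
-0.0405 0.021 [253 135]
```

View pics/c5.png

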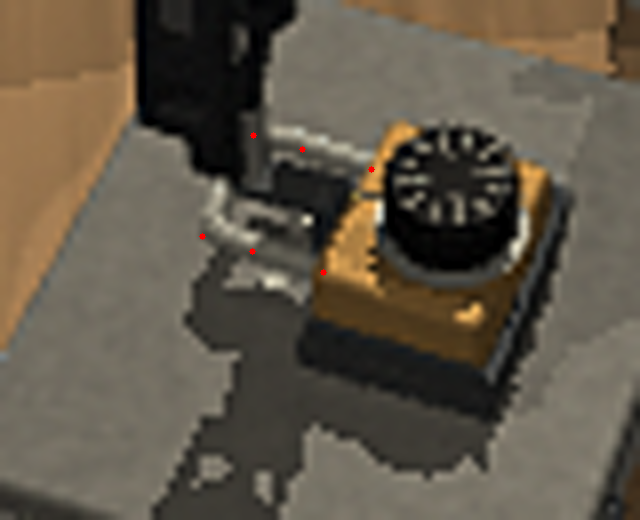

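The projected leg points lie on the visible legs: the body face at about (323,272) and (371,169), the grip points at (252,251) and (302,149). The model agrees with the image, so I'll go down and grip.

Emit:
{"op": "arm_command", "data": {
  "plan": [
    {"dx":-0.003,"dy":0,"dz":0.1,"rx":0,"ry":0,"rz":0.014,"hand":1},
    {"dx":-0.003,"dy":0,"dz":0.15,"rx":0,"ry":0,"rz":0.014,"hand":1},
    {"dx":-0.003,"dy":0,"dz":0.18,"rx":0,"ry":0,"rz":0.014,"hand":1},
    {"dx":-0.003,"dy":0,"dz":0.195,"rx":0,"ry":0,"rz":0.014,"hand":1},
    {"dx":-0.003,"dy":0,"dz":0.195,"rx":0,"ry":0,"rz":0.014,"hand":1},
    {"dx":-0.003,"dy":0,"dz":0.195,"rx":0,"ry":0,"rz":0.014,"hand":0.65},
    {"dx":-0.003,"dy":0,"dz":0.195,"rx":0,"ry":0,"rz":0.014,"hand":0.65},
    {"dx":-0.003,"dy":0,"dz":0.195,"rx":0,"ry":0,"rz":0.014,"hand":0.65}
  ]
}}

```text
t: 9.15
tool_pos: [0.5488, -0.137, 0.0822]
orientation: [-3.059, 0.717, -0.002]
wrist_force: [0.3, -1.2, -0.3]
width: 0.0556
```

Emit:
{"op": "arm_command", "data": {
  "plan": [
    {"dx":0,"dy":0,"dz":0,"rx":0,"ry":0,"rz":0,"hand":0.4},
    {"dx":0,"dy":0,"dz":0,"rx":0,"ry":0,"rz":0,"hand":0.4},
    {"dx":0,"dy":0,"dz":0,"rx":0,"ry":0,"rz":0,"hand":0.4},
    {"dx":0,"dy":0,"dz":0,"rx":0,"ry":0,"rz":0,"hand":0.4}
  ],
  "force": 25
}}

```text
t: 9.55
tool_pos: [0.5488, -0.137, 0.0821]
orientation: [-3.059, 0.717, -0.001]
wrist_force: [-1.7, 1.3, 7.7]
width: 0.0496
```

```bash
python3 -c "
from h import *
go((.5495,-.1373,.082),-26.2)"
```

```text
t 9.55 q [ 0.18   0.516  0.013  1.885 -0.01   0.74  -1.833] pos [ 0.5488 -0.137   0.0821] az -26.38 w 0.0496 F [-1.7  1.3  7.7] M [0.101 0.252 0.013]
shift [ 0.002  -0.0001  0.0002] turn [-0.001 -0.001 -0.006]
```

Emit:
{"op": "arm_command", "data": {
  "plan": [
    {"dx":0,"dy":0,"dz":0,"rx":0,"ry":0,"rz":0,"hand":0.4},
    {"dx":0,"dy":0,"dz":0,"rx":0,"ry":0,"rz":0,"hand":0.4},
    {"dx":-0.007,"dy":0,"dz":0,"rx":0,"ry":0,"rz":0,"hand":0.4},
    {"dx":-0.014,"dy":0,"dz":0,"rx":0,"ry":0,"rz":0,"hand":0.4},
    {"dx":-0.021,"dy":0,"dz":0,"rx":0,"ry":0,"rz":0,"hand":0.4},
    {"dx":-0.028,"dy":0,"dz":0,"rx":0,"ry":0,"rz":0,"hand":0.4},
    {"dx":-0.034,"dy":0,"dz":0,"rx":0,"ry":0,"rz":0,"hand":0.4},
    {"dx":-0.034,"dy":0,"dz":0,"rx":0,"ry":0,"rz":0,"hand":0.4}
  ],
  "force": 60
}}

```text
t: 10.35
tool_pos: [0.5364, -0.1308, 0.0819]
orientation: [-3.059, 0.717, -0.001]
wrist_force: [0.6, -0.0, 5.4]
width: 0.0488
```

```bash
python3 -c "
from h import *
go((.5488,-.137,.082),-26.2)"
```

```text
t 10.35 q [ 0.174  0.497  0.012  1.919 -0.009  0.725 -1.84 ] pos [ 0.5364 -0.1308  0.0819] az -26.37 w 0.0488 F [ 0.6 -0.   5.4] M [-0.008 -0.333  0.041]
shift [ 0.0345  0.0001 -0.0003] turn [-0.001 -0.001 -0.006]
```

Emit:
{"op": "arm_command", "data": {
  "plan": [
    {"dx":-0.003,"dy":0,"dz":0,"rx":0,"ry":0,"rz":0,"hand":0.4},
    {"dx":-0.005,"dy":0,"dz":0,"rx":0,"ry":0,"rz":0,"hand":0.4},
    {"dx":-0.005,"dy":0,"dz":0,"rx":0,"ry":0,"rz":0,"hand":0.4}
  ]
}}

```text
t: 10.65
tool_pos: [0.5351, -0.1303, 0.0819]
orientation: [3.059, -0.717, 0.003]
wrist_force: [5.5, -1.2, 5.9]
width: 0.0491
```

Emit:
{"op": "arm_command", "data": {
  "plan": [
    {"dx":-0.003,"dy":0,"dz":0,"rx":0,"ry":0,"rz":0,"hand":0.4},
    {"dx":-0.004,"dy":0,"dz":0,"rx":0,"ry":0,"rz":0,"hand":0.4},
    {"dx":-0.004,"dy":0,"dz":0,"rx":0,"ry":0,"rz":0,"hand":0.4}
  ]
}}

```text
t: 10.95
tool_pos: [0.5349, -0.1301, 0.0823]
orientation: [3.058, -0.717, 0.007]
wrist_force: [12.0, -5.0, 2.4]
width: 0.0488
```

Run:
```python
from h import *
from rig import eyes
go((.5488,-.137,.082),-26.2)
f=eyes.get_image("side")["frame"]; cv2.imwrite("pics/s9.png",f)
cv2.imwrite("pics/c6.png",np.hstack([cv2.resize(cv2.imread(f"pics/{n}.png")[225:285,195:275],None,fx=5,fy=5,interpolation=cv2.INTER_CUBIC) for n in("s8","s9")]))
```

```text
t 10.95 q [ 0.172  0.493  0.013  1.926 -0.008  0.719 -1.842] pos [ 0.5349 -0.1301  0.0823] az -26.4 w 0.0488 F [12.  -5.   2.4] M [-1.143 -2.432  0.096]
shift [ 0.0388 -0.0001  0.0009] turn [-0.001 -0.008 -0.007]
```

View pics/c6.png

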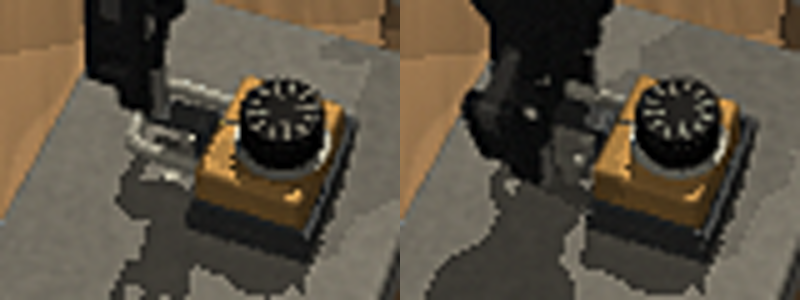

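The lock body is still seated in the cradle in the right panel at about (650,160). The fingers have drawn the shackle out 15.5 mm, and the resisting force has risen to 13 N, which is the stop. I'll relax slightly, grip harder and lift straight up.

Emit:
{"op": "arm_command", "data": {
  "plan": [
    {"dx":0.002,"dy":0,"dz":0,"rx":0,"ry":0,"rz":0,"hand":0.4},
    {"dx":0.002,"dy":0,"dz":0,"rx":0,"ry":0,"rz":0,"hand":0.4},
    {"dx":0.002,"dy":0,"dz":-0.01,"rx":0,"ry":0,"rz":0,"hand":0.4},
    {"dx":0.002,"dy":0,"dz":-0.02,"rx":0,"ry":0,"rz":0,"hand":0.4},
    {"dx":0.002,"dy":0,"dz":-0.03,"rx":0,"ry":0,"rz":0,"hand":0.4},
    {"dx":0.002,"dy":0,"dz":-0.03,"rx":0,"ry":0,"rz":0,"hand":0.4}
  ],
  "force": 90
}}

```text
t: 11.6
tool_pos: [0.5348, -0.1306, 0.0937]
orientation: [3.058, -0.718, 0.004]
wrist_force: [13.3, -6.9, -10.2]
width: 0.0478
```

```bash
python3 -c "
from h import *
go((.5349,-.1301,.25),-26.2)"
```

```text
t 11.6 q [ 0.173  0.475  0.013  1.92  -0.008  0.744 -1.842] pos [ 0.5348 -0.1306  0.0937] az -26.42 w 0.0478 F [ 13.3  -6.9 -10.2] M [-1.351 -2.645  0.056]
shift [ 0.0007 -0.0013 -0.3908] turn [-0.    -0.005 -0.007]
```

Emit:
{"op": "arm_command", "data": {
  "plan": [
    {"dx":0.002,"dy":0,"dz":0,"rx":0,"ry":0,"rz":0,"hand":0.4},
    {"dx":0.002,"dy":0,"dz":-0.02,"rx":0,"ry":0,"rz":0,"hand":0.4},
    {"dx":0.002,"dy":0,"dz":-0.04,"rx":0,"ry":0,"rz":0,"hand":0.4},
    {"dx":0.002,"dy":0,"dz":-0.06,"rx":0,"ry":0,"rz":0,"hand":0.4},
    {"dx":0.002,"dy":0,"dz":-0.08,"rx":0,"ry":0,"rz":0,"hand":0.4},
    {"dx":0.002,"dy":0,"dz":-0.1,"rx":0,"ry":0,"rz":0,"hand":0.4},
    {"dx":0.002,"dy":0,"dz":-0.1,"rx":0,"ry":0,"rz":0,"hand":0.4}
  ],
  "force": 90
}}

```text
t: 12.3
tool_pos: [0.5346, -0.1301, 0.1343]
orientation: [-3.059, 0.717, -0.001]
wrist_force: [0.4, -0.2, -4.4]
width: 0.0479
```

```bash
python3 -c "
from h import *
go((.5349,-.1301,.25),-26.2)"
```

```text
t 12.3 q [ 0.171  0.415  0.014  1.897 -0.008  0.829 -1.842] pos [ 0.5346 -0.1301  0.1343] az -26.39 w 0.0479 F [ 0.4 -0.2 -4.4] M [ 0.115  0.182 -0.014]
shift [ 0.0009 -0.0003 -0.2892] turn [-0.001 -0.001 -0.006]
```

Free of the hook: only 4.4 N of weight remains on the wrist. I'll lift to about 0.25 m and hold.

Emit:
{"op": "arm_command", "data": {
  "plan": [
    {"dx":0,"dy":0,"dz":-0.05,"rx":0,"ry":0,"rz":0,"hand":0.4},
    {"dx":0,"dy":0,"dz":-0.1,"rx":0,"ry":0,"rz":0,"hand":0.4},
    {"dx":0,"dy":0,"dz":-0.15,"rx":0,"ry":0,"rz":0,"hand":0.4},
    {"dx":0,"dy":0,"dz":-0.2,"rx":0,"ry":0,"rz":0,"hand":0.4},
    {"dx":0,"dy":0,"dz":-0.25,"rx":0,"ry":0,"rz":0,"hand":0.4},
    {"dx":0,"dy":0,"dz":-0.29,"rx":0,"ry":0,"rz":0,"hand":0.4},
    {"dx":0,"dy":0,"dz":-0.29,"rx":0,"ry":0,"rz":0,"hand":0.4},
    {"dx":0,"dy":0,"dz":-0.29,"rx":0,"ry":0,"rz":0,"hand":0.4},
    {"dx":0,"dy":0,"dz":-0.29,"rx":0,"ry":0,"rz":0,"hand":0.4},
    {"dx":0,"dy":0,"dz":-0.29,"rx":0,"ry":0,"rz":0,"hand":0.4},
    {"dx":0,"dy":0,"dz":-0.29,"rx":0,"ry":0,"rz":0,"hand":0.4},
    {"dx":0,"dy":0,"dz":-0.29,"rx":0,"ry":0,"rz":0,"hand":0.4}
  ]
}}

```text
t: 13.5
tool_pos: [0.5343, -0.1301, 0.2491]
orientation: [-3.059, 0.717, 0.001]
wrist_force: [1.1, 0.9, -4.1]
width: 0.0479
```

Run:
```python
from h import *
from rig import eyes,manip
go((.5349,-.1301,.25),-26.2)
print(manip.get_obs()["dq"].round(4))
f=eyes.get_image("side")["frame"]; cv2.imwrite("pics/s10.png",f)
g=eyes.get_image("top")["frame"]
cv2.imwrite("pics/c7.png",np.hstack([cv2.resize(f[130:300,160:320],None,fx=2.5,fy=2.5,interpolation=cv2.INTER_CUBIC),cv2.resize(g[110:280,240:400],None,fx=2.5,fy=2.5,interpolation=cv2.INTER_CUBIC)]))
```

```text
t 13.5 q [ 0.167  0.277  0.019  1.796 -0.006  1.07  -1.843] pos [ 0.5343 -0.1301  0.2491] az -26.4 w 0.0479 F [ 1.1  0.9 -4.1] M [ 0.103  0.175 -0.024]
shift [ 0.0013 -0.0006 -0.0022] turn [ 0.     0.001 -0.007]
[ 0.0007 -0.0039  0.0015 -0.0032  0.0001  0.0007 -0.0006]
```

View pics/c7.png

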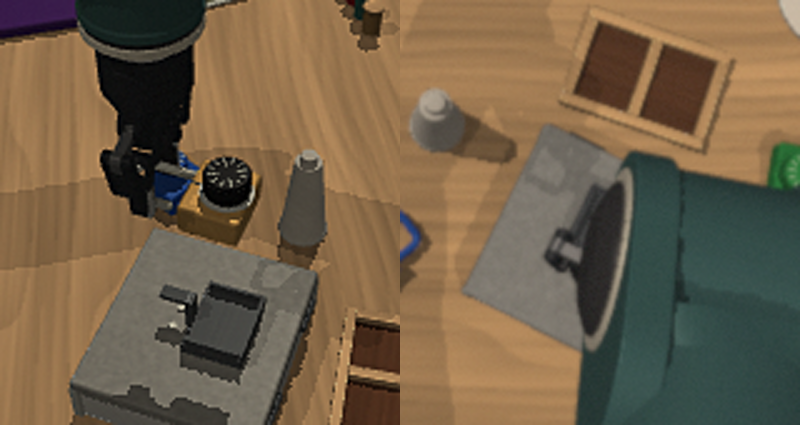

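The side half shows the open lock held level in the jaws at about (220,195), with an extended leg visible at (175,170) and the cradle empty at (230,325). The cone and frame are where they were, and the lock's underside is about 0.24 m up. I'll hand it in.

```bash
python3 -c "
from rig import ticket
print(ticket.finish_job())"
```

```text
the job is handed in; nothing more can be done
None
```

The padlock is open, lifted off the case and held still in the air. I handed the job in at about 13.6 s of the 64 s allowed.

- **Dial:** I turned it clockwise about 88° in one grasp. The camera showed the shackle pop out, and the moment then rose to 0.37 N m at the stop.
- **Shackle:** I gripped it across both legs and pulled 15.5 mm from its popped position until the resistance rose to about 13 N. The lock body stayed in its cradle. I read "fully open" from that travel and force, because the jaws hid the shackle from the camera by then.
- **Lift:** The body pressed against the hook post with about 15 N at first, so I eased off before lifting further. It then came free with only the lock's weight on the wrist (about 4.4 N).
- **Final hold:** The lock hangs level at 90 N grip. By arithmetic from the arm's height, its underside is about 0.24 m above the table, or 0.18 m above the lid.
- **Bystanders:** In the last pictures the cone and the frame look undisturbed. The jar was outside the final crop, so I did not recheck it; the arm never went down near it.

I viewed 11 pictures, one over the budget. One early move call was refused because rows need every key, and nothing moved.

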